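Stack dishes on the carrier and hold it in the loading corner

ROBOT

A 6-joint arm with a two-finger parallel gripper is mounted at the origin on the work surface. World frame = base frame: x ahead of the robot, y to its left, z up, the work surface at z = 0. Lengths are in m, angles in rad, forces in N, time in s.
With the tool pointing down it reaches from about 0.4 to 0.825 m from the base axis. Payload 7 kg.
Tool frame: the origin (TCP) lies on the centre line of the jaws, within the pads' length; the fingertips stand 22 mm ahead of it and the grasp point (between the pads) lies 3 mm ahead of it; z points along the fingers, y is the direction in which the jaws open and shut (so a half turn about z gives the same grasp; the last joint's range is limited). The gripper opens to 88 mm and grips with 3 to 60 N. Pads are 19 mm wide; open, the fingers measure 130 mm over their backs; the gripper's body (78 mm by 193 mm) begins 47 mm behind the grasp point.
Start: joints at [-0.866, 0.359, 0.012, 0, -1.224, -0.288], TCP at [0.273, -0.617, 0.249] pointing down, gripper open.
Joint ranges: [-3.07, 3.07], [-1.43, 2.12], [-1.02, 1.25], [-3.03, 1.67], [-3.05, -0], [-3.03, 3.03]. Speed limits (rad/s): [2.39, 2.39, 3.01, 3.14, 3.14, 3.14].

INTERFACE

Orientations are given as [roll, pitch, yaw] about the fixed x, y, z axes, in that order (R = Rz(yaw) Ry(pitch) Rx(roll)).
In Python, from station import arm gives the robot as it stands. The module is installed in compiled form; this text tells all that it offers.
- The arm moves only by the tool arm_command, never from a script. Its argument "motion" is a list of rows, each a list of 3 entries, a list of its own where there are three numbers: the shift along the tool's x, y, z in mm, then the turn, a rotation vector about the tool's x, y, z in degrees, then the opening, from 0 (shut) to 1 (fully open). In form: [[[tx, ty, tz], [wx, wy, wz], grip], ...]. A call has 1 to 20 rows; each row shifts and turns the commanded pose from where the row before left it, along the tool's axes as they then stand; what a row does not reach is not made up. A row lasts 1/12 s, in which the tool goes at most 41.7 mm and 7.16 degrees, less where a joint would pass 70% of its speed; a pose out of reach is approached as far as the arm can. A call is refused whole if a number of a shift passes 41.7 or a number of a turn 7.16, either way. A call with a gripper value outside its range is refused whole. The fingers move at their own pace and stop on an object; "newtons" is the grip in N (left out, the last holds). Time passes only in rows, so rows that do not move let the fingers close. It gives the time, the measured TCP pose, the force and the opening at its end, in the units of the state.
- arm.get_state(): the state, without advancing time (a new reading comes with each control period).
- arm.grab_frame(name): name is "scene" or "side" or "wrist"; returns the picture (384x512x3 uint8, red, green, blue); there is no depth.
- arm.camera_info(name): a dict with "fov_y" (degrees; the focal length in pixels is half the picture's height over the tangent of half this angle, whatever the lens; pixels are square), "cx", "cy" (the principal point, pixels), "view" (4x4, takes a point from world to camera coordinates); the wrist camera has in their place "tool_from_camera" (4x4, takes a point from camera to tool coordinates, whose origin is the TCP and whose axes are the flange's). Camera axes: x right, y down, z forward; pixel columns grow to the right and rows downward; lengths in m; the calibration is good to about 2 mm. The wrist camera is an equidistant fisheye: a pixel r from the principal point sees the ray r / f radians off the axis. A picture is of the moment at which its call begins: read the wrist's pose just before it. camera_info takes no time and is no camera call.
- arm.job_done(): hands the job in, once; it reports no verdict.
The state is a dict: "t": time; "q": joint angles; "qd": joint speeds; "joint_efforts": joint torques, N m; "eef_pos": TCP position; "ee_rot": TCP orientation; "force": force on the tool from outside, world axes, zero at the start; "moment": the same for the moment, N m; "width": finger opening in m.
Only numpy, scipy, OpenCV 4.12 (cv2) and the standard library are available. Lean on these libraries where they do the work, as an engineer would, in place of code of your own. Each camera call takes 0.05 s, during which the arm holds its last target. There are 200 camera calls.

TASK

Lay the wide Petri dish flat and centred on the engraved ring of the aluminium carrier, and then the small dish centred on top of it, letting go of each. Then bring the carrier (its black knob is the handle) across the grey stage into the corner of the two steel fences, its long edge along the side fence and its end away from the knob against the end fence, and finish while still holding it there, pressed firmly and flush against both fences at once with the stack still centred on it. Leave the flask, the amber jar and the tube rack standing where they are.

Things in the scene. Friction and masses are not known exactly. Their poses are not given: they have to be found in the camera images.
- wide_dish_center (a point): Wide Petri dish: closed clear plastic disc with dark red filling, 62 mm diameter, 20 mm high, about 50 g, loose on the bench (z = 0). Point at its centre, half-way up (10 mm above its underside), z up.
- small_dish_center (a point): Small Petri dish: same materials as the wide one, 48 mm diameter, 16 mm high, about 25 g, loose on the bench. Point at its centre, half-way up (8 mm above its underside), z up. The two dishes may start in each other's place.
- carrier_knob (a point): Black upright round knob of the carrier, 18 mm diameter, 40 mm high above the carrier top. Point on its axis half-way up, 20 mm above the carrier top (45 mm above the bench). Axes: the carrier's, x along its long edge from the knob towards the ring, z up. When the carrier is home in the corner, the knob axis is 118 mm from the end fence and 50 mm from the side fence.
- carrier_ring (a point): Centre of the thin dark ring (70 mm diameter) engraved on the carrier's top face, where the wide dish belongs; point on the top face itself, 25 mm above the bench, 76 mm from the knob axis along the carrier's +x; axes as the carrier's.
- stage_corner (a point): Inner corner where the two fences meet, at the stage surface (10 mm above the bench); axes the stage's. End fence face: plane x = 0, across the stage at its far end; side fence face: plane y = 0, along its right edge. The free surface lies at negative x, positive y. Stage: fixed grey slab 280 (x) by 260 (y) by 10 mm; its place and yaw (up to 0.25 rad) vary.
- carrier: Carrier: loose aluminium block 140 (x) by 100 (y) by 15 mm thick, about 0.5 kg, flat on the stage on which it slides easily (smooth; friction about 0.25 there and on the fences); origin at the centre of its underside. Knob on its long centre line 48 mm behind the middle (-x), ring 28 mm ahead of it (+x). Starts 50 to 90 mm short of its home along each stage axis, turned up to 0.3 rad from the stage.
- wide_dish: The wide dish; origin at the centre of its underside.
- small_dish: The small dish; origin at the centre of its underside.
- fence_end: End fence: steel bar 12 mm thick, 248 mm long, 22 mm above the stage; origin at the middle of its underside, axes as the stage's.
- fence_side: Side fence: steel bar 12 mm thick, 280 mm long, 22 mm above the stage; origin at the middle of its underside, axes as the stage's.
- flask: Bystander: conical glass flask with a paper cap, 74 mm wide, 134 mm high, on the bench; origin at the centre of its underside.
- reagent_bottle: Bystander: amber glass jar with white cap, 52 mm diameter, 110 mm high; origin at the centre of its underside.
- tube_rack: Bystander: wooden rack, 45 by 160 mm, with five corked tubes, 122 mm high; origin at the centre of its underside, long side along its y.
Not all that is in view belongs to the job. What is shaped like the wide_dish but turquoise or yellow is not meant. What is shaped like the small_dish but turquoise is not meant.

How it is judged:
By the outcome, as a careful person would: the job done as asked, in the order asked, and still so for the second after the job is handed in, while the arm keeps its last pose, push and grip.
It also fails if it takes over 67 s, if anything falls off the work surface, if the arm or the gripper's body presses on something with over 40 N, if the wrist force passes 120 N, or if a joint passes its speed limit or range.

## Working session

There is one attempt and no reset: what is moved stays moved. The work goes in short steps, Python scripts to look and compute and a tool call to move; the robot and the scene stay as the last step left them, time stands still between calls to the robot, and variables do not carry over. Pictures are saved under pics/ and viewed, on a budget of 10 in all, crops included, one or two more only if the job needs it, and the job is handed in when it is done.

Besides the shell and the picture viewer there is one more tool, called after "Call:" as name(argument=value, ...), one argument or row to a line, values as JSON. arm_command: Moves the arm, as the interface text tells. Its arguments: {"type":"object","properties":{"motion":{"type":"array","items":{"type":"array"}},"newtons":{"type":"number"}},"required":["motion"]}

```bash
mkdir -p pics; python3 - <<'E'
from station import arm
import cv2,numpy as np
s=arm.get_state();print(s)
for n in("scene","side","wrist"):
    f=arm.grab_frame(n);cv2.imwrite(f"pics/{n}0.png",f[:,:,::-1]);i=arm.camera_info(n);print(n,{k:np.round(v,4).tolist() for k,v in i.items()})
a=cv2.imread("pics/scene0.png");b=cv2.imread("pics/side0.png")
E
```

```text
{'t': 0.0, 'q': array([-8.65891090e-01,  3.59388827e-01,  1.10676166e-02, -3.45549380e-04,
       -1.22408338e+00, -2.88106910e-01]), 'qd': array([-6.91330805e-04,  2.46933218e-03, -5.66802052e-04, -1.90357061e-04,
       -7.76855198e-04, -9.41298290e-05]), 'joint_efforts': array([ 2.88853098e-04, -5.82727432e+01,  2.93063396e+01,  6.99750647e+00,
        7.05208411e-03, -1.69954874e-04]), 'eef_pos': array([ 0.27306733, -0.61681472,  0.24762603]), 'ee_rot': array([ 3.13995837e+00, -1.45563003e-04, -2.72491189e+00]), 'force': array([-0.08004282,  0.26049039, -0.3259629 ]), 'moment': array([ 0.00512099,  0.00056509, -0.02838742]), 'width': 0.08754855662046737}
scene {'fov_y': 57.5602, 'cx': 254.2578, 'cy': 194.7232, 'view': [[0.5976, 0.8018, -0.003, -0.2565], [0.639, -0.4786, -0.6021, -0.3446], [-0.4842, 0.3579, -0.7984, 1.3758], [0.0, 0.0, 0.0, 1.0]]}
side {'fov_y': 44.1725, 'cx': 252.6737, 'cy': 197.2463, 'view': [[-0.836, -0.5483, -0.0234, 0.4006], [-0.2735, 0.4532, -0.8484, 0.2395], [0.4758, -0.7029, -0.5288, 0.9352], [0.0, 0.0, 0.0, 1.0]]}
wrist {'fov_y': 65.7065, 'cx': 258.9899, 'cy': 196.503, 'tool_from_camera': [[-0.0008, -0.9602, -0.2794, 0.0752], [1.0, -0.0008, -0.0003, 0.0], [0.0001, -0.2794, 0.9602, -0.1363], [0.0, 0.0, 0.0, 1.0]]}
```

View pics/scene0.png

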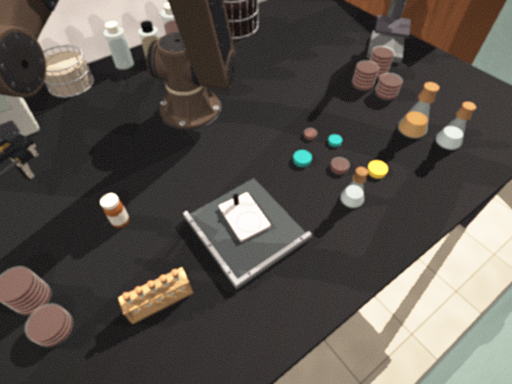

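View pics/side0.png

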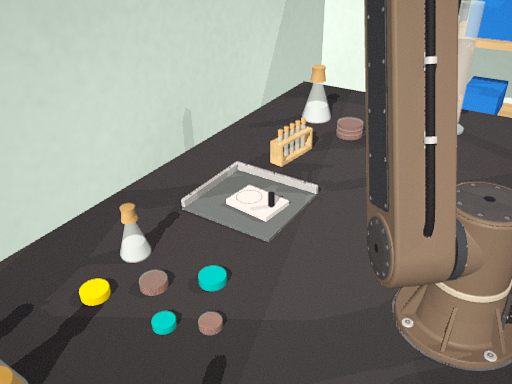

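The scene view shows the small red dish at (310,133), the wide red dish at (340,166), the flask at (353,195) and the carrier ring at about (246,222). In the side view the wide dish is at (154,282), the small dish at (210,323), the ring at (249,197) and the knob at (271,199). I'll enlarge both to get finer positions.

```bash
python3 - <<'E'
import cv2
a=cv2.imread("pics/side0.png")[155:345,65:325];cv2.imwrite("pics/side0c.png",cv2.resize(a,None,fx=3,fy=3,interpolation=cv2.INTER_CUBIC))
a=cv2.imread("pics/scene0.png")[115:290,175:400];cv2.imwrite("pics/scene0c.png",cv2.resize(a,None,fx=3.4,fy=3.4,interpolation=cv2.INTER_CUBIC))
E
```

```text
(no output)
```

View pics/side0c.png

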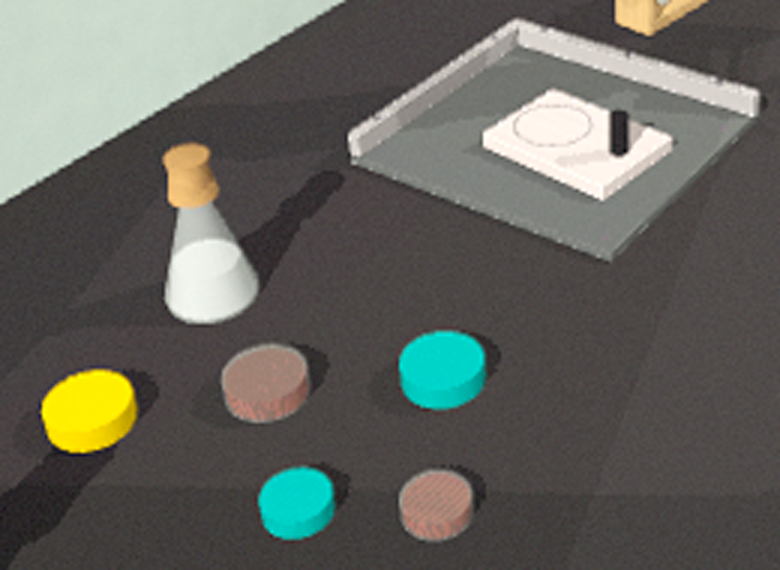

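View pics/scene0c.png

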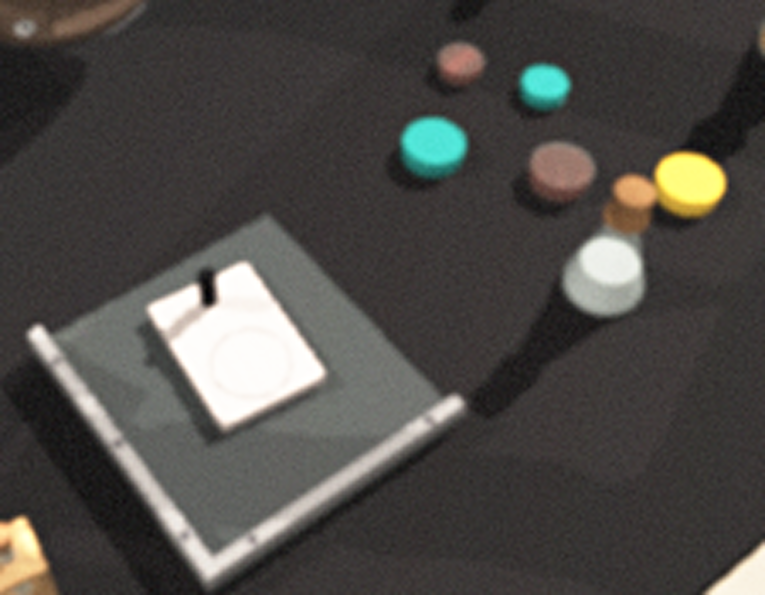

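Side crop readings: wide dish top at (266,374), small dish top at (437,493), ring at (553,126), knob top at (619,113). Scene crop readings: wide dish (562,169), small dish (461,62), ring (252,363), knob top (207,272). The fence corner is at about (517,44) in the side crop and (210,550) in the scene crop. Next I compute positions.

```bash
cat > h.py <<'E'
import numpy as np, cv2
from scipy.optimize import least_squares
from scipy.spatial.transform import Rotation as R
from station import arm
I={n:arm.camera_info(n) for n in("scene","side","wrist")}
F={n:192/np.tan(np.radians(I[n]["fov_y"])/2) for n in I}
def proj(n,P):
    c=I[n]["view"]@np.append(P,1); return np.array([I[n]["cx"],I[n]["cy"]])+F[n]*c[:2]/c[2]
def ray(n,uv,st=None):
    i=I[n];d=np.array(uv,float)-[i["cx"],i["cy"]]
    if n!="wrist":
        V=np.array(i["view"]);return -V[:3,:3].T@V[:3,3],V[:3,:3].T@np.append(d/F[n],1)
    r=np.hypot(*d);th=r/F[n];v=np.append(d/max(r,1e-9)*np.sin(th),np.cos(th))
    T=np.array(i["tool_from_camera"]);Rw=R.from_euler("xyz",st["ee_rot"]).as_matrix()
    return st["eef_pos"]+Rw@T[:3,3],Rw@T[:3,:3]@v
def onz(n,uv,z,st=None):
    o,d=ray(n,uv,st);return o+d*(z-o[2])/d[2]
def sc(u,v):return (u/3.4+175-.35,v/3.4+115-.35)
def sd(u,v):return (u/3+65-.33,v/3+155-.33)
def fit(pts,x0):  # pts: (cam,uv,local xyz) -> x,y,yaw
    def f(p):
        c,s=np.cos(p[2]),np.sin(p[2])
        return np.concatenate([proj(n,[p[0]+c*l[0]-s*l[1],p[1]+s*l[0]+c*l[1],l[2]])-uv for n,uv,l in pts])
    r=least_squares(f,x0,loss="soft_l1",x_scale=[.1,.1,.1]);return r.x,f(r.x).reshape(-1,2)
E
python3 - <<'E'
from h import *
np.set_printoptions(precision=4,suppress=True)
for k,a,b,z in(("wide",(562,169),(266,374),.02),("small",(461,62),(437,493),.016),("ring",(252,363),(553,126),.025),("knobtop",(207,272),(619,113),.065),("flaskcap",(634,190),(187,158),.132),("freecorner",(267,214),(611,258),.01)):
    print(k,onz("scene",sc(*a),z),onz("side",sd(*b),z))
car=[("scene",sc(147,310),(-70,50-100,25)),("scene",sc(247,262),(-70,50,25)),("scene",sc(326,374),(70,50,25)),("scene",sc(225,427),(70,-50,25)),("scene",sc(252,363),(28,0,25)),
("side",sd(484,139),(70,50,25)),("side",sd(554,89),(70,-50,25)),("side",sd(672,142),(-70,-50,25)),("side",sd(602,190),(-70,50,25)),("side",sd(553,126),(28,0,25)),("scene",sc(207,272),(-48,0,65)),("side",sd(619,113),(-48,0,65))]
stg=[("scene",sc(267,214),(-268,248,10)),("scene",sc(210,550),(0,0,32)),("scene",sc(445,398),(0,248,32)),("scene",sc(40,325),(-268,0,32)),
("side",sd(611,258),(-268,248,10)),("side",sd(517,44),(0,0,10)),("side",sd(352,160),(0,248,10)),("side",sd(757,118),(-268,0,10))]
for n,p in(("carrier",car),("stage",stg)):
    p=[(c,u,np.array(l)/1000) for c,u,l in p]
    for y in(-1.,):
        x,r=fit(p,[.45,-.4,y]);print(n,x);print(r.round(1).tolist())
E
```

```text
wide [0.5815 0.2428 0.02  ] [0.5737 0.2471 0.02  ]
small [0.4064 0.2693 0.016 ] [0.4009 0.2701 0.016 ]
ring [ 0.5839 -0.1353  0.025 ] [ 0.5794 -0.1355  0.025 ]
knobtop [ 0.5058 -0.1259  0.065 ] [ 0.5055 -0.13    0.065 ]
flaskcap [0.6937 0.1849 0.132 ] [0.6915 0.186  0.132 ]
freecorner [ 0.4474 -0.0179  0.01  ] [ 0.4409 -0.0113  0.01  ]
carrier [ 0.5534 -0.1326 -0.1144]
[[0.0, -1.4], [-0.7, -0.5], [-0.4, -0.6], [-0.8, -1.0], [-0.7, -0.5], [-1.2, -1.8], [-0.8, 0.0], [-0.3, -1.6], [-0.2, -1.0], [-0.5, -0.2], [-0.3, 0.2], [-0.6, 0.5]]
stage [ 0.7092 -0.2667 -0.0124]
[[0.1, -0.9], [-0.0, 1.5], [2.7, -1.9], [-0.6, -0.7], [-0.3, -1.3], [0.6, 0.7], [2.4, -0.5], [-1.5, 0.0]]
```

Both views agree to within about 7 mm, and the stage and carrier fits agree with the given start range. Next I turn the jaws to the carrier's y direction and fly over the carrier for a close wrist look.

Call:
arm_command(
  motion=[
    [[0,0,0],[0,0,6.08],1],
    [[0,0,0],[0,0,6.08],1],
    [[0,0,0],[0,0,6.08],1],
    [[0,0,0],[0,0,6.08],1],
    [[0,0,0],[0,0,6.08],1],
    [[-13.2,38.4,0],[0,0,0],1],
    [[-13.2,38.4,0],[0,0,0],1],
    [[-13.2,38.4,0],[0,0,0],1],
    [[-13.2,38.4,0],[0,0,0],1],
    [[-13.2,38.4,0],[0,0,0],1],
    [[-13.2,38.4,0],[0,0,0],1],
    [[-13.2,38.4,0],[0,0,0],1],
    [[-13.2,38.4,0],[0,0,0],1],
    [[-13.2,38.4,0],[0,0,0],1],
    [[-13.2,38.4,0],[0,0,0],1],
    [[-13.2,38.4,0],[0,0,0],1],
    [[-13.2,38.4,0],[0,0,0],1],
    [[-13.2,38.4,0],[0,0,0],1],
  ],
)

```text
t: 1.65
eef_pos: [0.5007, -0.1387, 0.2487]
ee_rot: [3.141, 0.0, 3.028]
force: [1.0, -0.3, -0.3]
width: 0.0876
```

Call:
arm_command(
  motion=[
    [[0,0,0],[0,0,0],1],
    [[0,0,0],[0,0,0],1],
    [[0,0,0],[0,0,0],1],
  ],
)

```text
t: 1.9
eef_pos: [0.5002, -0.1405, 0.2483]
ee_rot: [-3.141, -0.001, 3.029]
force: [0.4, -0.6, -0.8]
width: 0.0875
```

```bash
cat >> h.py <<'E'
def snap(name,out,crop=None,k=1.5):
    s=arm.get_state();f=arm.grab_frame(name)[:,:,::-1];np.save(f"pics/{out}.npy",f);import pickle;pickle.dump(s,open(f"pics/{out}.st","wb"))
    if crop:f=f[crop[1]:crop[3],crop[0]:crop[2]]
    cv2.imwrite(f"pics/{out}.png",cv2.resize(f,None,fx=k,fy=k,interpolation=cv2.INTER_CUBIC));return s,f
def st(out):
    import pickle;return pickle.load(open(f"pics/{out}.st","rb"))
def go(target,yaw=None):
    s=arm.get_state();M=R.from_euler("xyz",s["ee_rot"]).as_matrix();d=M.T@(np.array(target)-s["eef_pos"])*1000
    print("at",s["eef_pos"].round(4),s["ee_rot"].round(4),"F",s["force"].round(1),"w",round(s["width"],4),"t",round(s["t"],2),"| tool shift mm",d.round(1), "" if yaw is None else "tool z turn deg %.2f"%np.degrees(-((yaw-s["ee_rot"][2]+np.pi/2)%np.pi-np.pi/2)))
E
python3 - <<'E'
from h import *
s,_=snap("wrist","w1");print(s["t"],s["eef_pos"],s["ee_rot"])
for k,a,b,z in(("Tw",(433,140),(442,358),.02),("Ts",(545,82),(297,492),.016),("Y",(690,177),(89,400),.02)):
    print(k,onz("scene",sc(*a),z),onz("side",sd(*b),z))
print("rack",onz("scene",(175,285),.06))
E
```

```text
1.9 [ 0.50018564 -0.14045072  0.24830619] [-3.14149583e+00 -7.09140216e-04  3.02896326e+00]
Tw [0.47637278 0.16746065 0.02      ] [0.47593036 0.16632039 0.02      ]
Ts [0.48161403 0.31912229 0.016     ] [0.47963736 0.31821928 0.016     ]
Y [0.66367141 0.33505537 0.02      ] [0.66204987 0.33379752 0.02      ]
rack [ 0.64366361 -0.40596035  0.06      ]
```

View pics/w1.png

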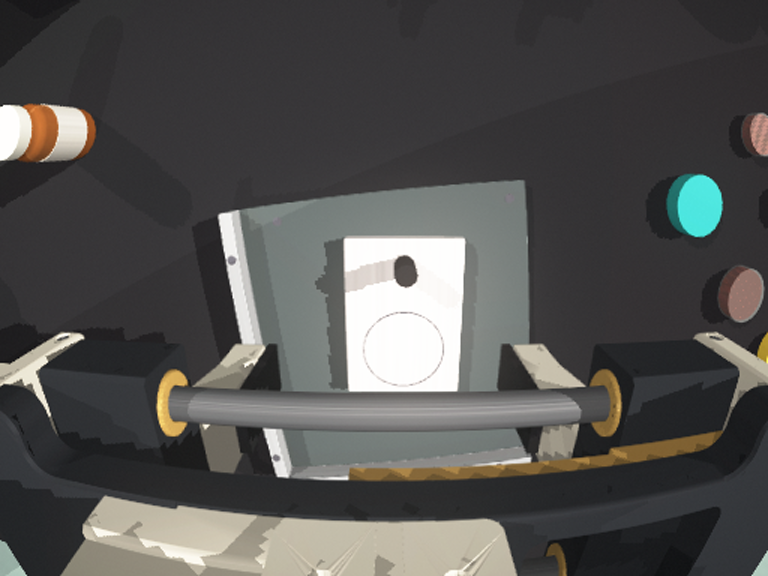

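The wrist view (shown at 1.5×) has the ring centre at (403.5,348.5), the knob top at about (406,276), and the carrier's back corners at (345,237) and (464,238). The free stage corner is at (525,180), and the side fence inner top edge runs from (241,211) to (291,472).

```bash
python3 - <<'E'
from h import *
np.set_printoptions(precision=4,suppress=True)
s=st("w1");w=lambda u,v,z:onz("wrist",((u+.5)/1.5-.5,(v+.5)/1.5-.5),z,s)
P=dict(ring=(403.5,348.5,.025),knobtop=(406,276,.065),cA=(345,237,.025),cB=(464,238,.025),cA2=(349,388,.025),cB2=(459,388,.025),free=(525,180,.01),right2=(530,450,.01),sf1=(241,211,.032),sf2=(291,472,.032),widetop=(742,292,.02),smalltop=(757,130,.016),tw=(697,204,.02))
Q={k:w(*v) for k,v in P.items()}
for k in Q:print(k,Q[k])
a=lambda p,q:np.arctan2(*(Q[q]-Q[p])[1::-1])
print("yaws: carrier",a("knobtop","ring"),a("cA","cA2"),a("cB","cB2"),"AB",a("cA","cB")-np.pi/2,"stage",a("sf1","sf2"),a("free","right2"))
print("AB len",np.linalg.norm(Q["cA"]-Q["cB"]),"knob-ring",np.linalg.norm((Q["ring"]-Q["knobtop"])[:2]))
E
```

```text
ring [ 0.5791 -0.1364  0.025 ]
knobtop [ 0.5047 -0.1281  0.065 ]
cA [ 0.4763 -0.1736  0.025 ]
cB [ 0.4878 -0.0768  0.025 ]
cA2 [ 0.6128 -0.1896  0.025 ]
cB2 [ 0.6247 -0.0898  0.025 ]
free [ 0.4449 -0.0166  0.01  ]
right2 [ 0.7207 -0.0147  0.01  ]
sf1 [ 0.4424 -0.2555  0.032 ]
sf2 [ 0.701  -0.2626  0.032 ]
widetop [0.5707 0.2377 0.02  ]
smalltop [0.3962 0.2611 0.016 ]
tw [0.4734 0.1628 0.02  ]
yaws: carrier -0.11141016115407083 -0.11701011155206202 -0.09499677149439778 AB -0.11882157892052136 stage -0.027419335395952423 0.007053165461614738
AB len 0.09751890375057502 knob-ring 0.07494323317554995
```

Call:
arm_command(
  motion=[
    [[-2.4,35.4,4.4],[0,0,0],1],
    [[-2.4,35.4,4.4],[0,0,0],1],
    [[-2.4,35.4,4.4],[0,0,0],1],
    [[-2.4,35.4,4.4],[0,0,0],1],
    [[-2.4,35.4,4.4],[0,0,0],1],
    [[-2.4,35.4,4.4],[0,0,0],1],
    [[-2.4,35.4,4.4],[0,0,0],1],
    [[-2.4,35.4,4.4],[0,0,0],1],
    [[-2.4,35.4,4.4],[0,0,0],1],
    [[-2.4,35.4,4.4],[0,0,0],1],
    [[-2.4,35.4,4.4],[0,0,0],1],
    [[0,0,0],[0,0,0],1],
    [[0,0,0],[0,0,0],1],
    [[0,0,0],[0,0,0],1],
  ],
)

```text
t: 3.12
eef_pos: [0.5709, 0.2418, 0.1998]
ee_rot: [-3.141, -0.001, 3.027]
force: [-0.0, 0.1, 1.0]
width: 0.0878
```

```bash
python3 - <<'E'
from h import *
snap("wrist","w2")
go([.576,.244,.1],3.029)
E
```

```text
at [0.571  0.2415 0.2002] [-3.1412e+00 -3.0000e-04  3.0261e+00] F [-0.6 -0.1 -0.4] w 0.0876 t 3.17 | tool shift mm [ -4.7   3.1 100.1] tool z turn deg -0.17
```

View pics/w2.png

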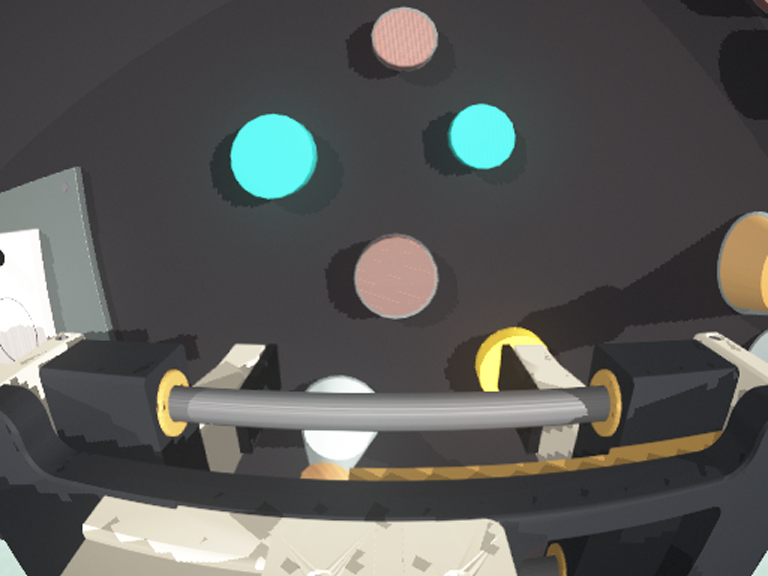

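The wide dish top is centred at about (396.5,278) and the small dish top at about (405,37); the flask is at (335,420).

```bash
python3 - <<'E'
from h import *
s=st("w2");w=lambda u,v,z:onz("wrist",((u+.5)/1.5-.5,(v+.5)/1.5-.5),z,s)
W=w(396.5,278,.02);S=w(405,37,.016);print(W,S)
print("diam",np.linalg.norm(w(354,278,.02)-w(438.5,278,.02)),np.linalg.norm(w(372,37,.016)-w(438,37,.016)))
go([W[0],W[1],.0255],3.0275)
E
```

```text
[0.57525082 0.24692883 0.02      ] [0.40060372 0.27317067 0.016     ]
diam 0.061907525720550666 0.046953363840926625
at [0.571  0.2415 0.2002] [-3.1412e+00 -3.0000e-04  3.0261e+00] F [-0.6 -0.1 -0.4] w 0.0876 t 3.17 | tool shift mm [ -3.7   6.  174.6] tool z turn deg -0.08
```

Call:
arm_command(
  motion=[
    [[-1.2,2,35],[0,0,0],1],
    [[-1.2,2,35],[0,0,0],1],
    [[-1.3,2,35],[0,0,0],1],
    [[0,0,30],[0,0,0],1],
    [[0,0,20],[0,0,0],1],
    [[0,0,12],[0,0,0],1],
    [[0,0,7.5],[0,0,0],1],
    [[0,0,0],[0,0,0],1],
    [[0,0,0],[0,0,0],1],
    [[0,0,0],[0,0,0],0.6],
    [[0,0,0],[0,0,0],0.6],
    [[0,0,0],[0,0,0],0.6],
    [[0,0,0],[0,0,0],0.6],
    [[0,0,0],[0,0,0],0.6],
    [[0,0,0],[0,0,0],0.6],
  ],
  newtons=15,
)

```text
t: 4.42
eef_pos: [0.5754, 0.2489, 0.0263]
ee_rot: [3.141, 0.001, 3.028]
force: [-2.0, -1.1, 5.3]
width: 0.0618
```

Call:
arm_command(
  motion=[
    [[0,0,-10],[0,0,0],0.6],
    [[0,0,-25],[0,0,0],0.6],
    [[0,0,-30],[0,0,0],0.6],
    [[0,0,-25],[0,0,0],0.6],
    [[-2.2,-17.4,0],[0,0,0],0.6],
    [[-4.4,-34.7,0],[0,0,0],0.6],
    [[-4.4,-34.7,0],[0,0,0],0.6],
    [[-4.4,-34.7,0],[0,0,0],0.6],
    [[-4.4,-34.7,0],[0,0,0],0.6],
    [[-4.4,-34.7,0],[0,0,0],0.6],
    [[-4.4,-34.7,0],[0,0,0],0.6],
    [[-4.4,-34.7,0],[0,0,0],0.6],
    [[-4.4,-34.7,0],[0,0,0],0.6],
    [[-4.4,-34.7,0],[0,0,0],0.6],
    [[-4.4,-34.7,0],[0,0,0],0.6],
    [[-2.2,-17.4,0],[0,0,0],0.6],
    [[0,0,25],[0,0,0],0.6],
    [[0,0,22],[0,0,0],0.6],
    [[0,0,10],[0,0,0],0.6],
    [[0,0,0],[0,0,0],0.6],
  ],
)

```text
t: 6.08
eef_pos: [0.5781, -0.1363, 0.0565]
ee_rot: [-3.141, -0.004, 3.027]
force: [0.2, 0.2, 0.5]
width: 0.062
```

Call:
arm_command(
  motion=[
    [[0,0,0],[0,0,0],0.6],
    [[0,0,0],[0,0,0],0.6],
    [[0,0,0],[0,0,0],0.6],
  ],
)

```text
t: 6.33
eef_pos: [0.5809, -0.1357, 0.06]
ee_rot: [3.141, 0.002, 3.029]
force: [0.2, 0.2, -0.5]
width: 0.0616
```

```bash
python3 - <<'E'
from h import *
snap("wrist","w3",(130,110,400,290),2.9)
go([.580,-.136,.0515],3.0276)
E
```

```text
at [ 0.5808 -0.1358  0.06  ] [3.1413e+00 2.1000e-03 3.0286e+00] F [ 0.1  0.5 -1. ] w 0.0614 t 6.38 | tool shift mm [ 0.8 -0.3  8.5] tool z turn deg 0.06
```

View pics/w3.png

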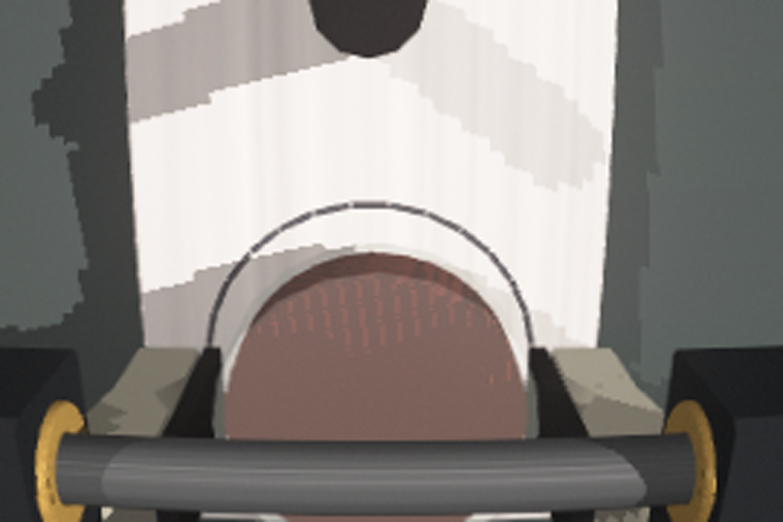

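The ring arc passes (209,348), (250,250), (370,205), (490,252) and (533,348) in the crop. The held dish's near edge is at y≈251 (bottom) and 275 (top), centred at x≈377.

```bash
python3 - <<'E'
from h import *
s=st("w3");w=lambda u,v,z:onz("wrist",((u+.5)/2.9-.5+130,(v+.5)/2.9-.5+110),z,s)
M=R.from_euler("xyz",s["ee_rot"]).as_matrix()
def circ(pts,z,r):
    P=np.array([M.T@(w(u,v,z)-s["eef_pos"]) for u,v in pts])[:,:2]*1000
    q=least_squares(lambda c:np.hypot(*(P-c).T)-r,P.mean(0)-[r/2,0]);return q.x.round(1),q.fun.round(1)
print("ring in tool xy",circ([(209,348),(250,250),(370,205),(490,252),(533,348)],.025,35))
print("dish bottom edge",circ([(378,250),(300,275),(450,278)],.0337,31))
print("dish top edge",circ([(378,275),(228,400),(526,400),(300,295),(455,295)],.0537,30))
E
```

```text
ring in tool xy (array([ 0.7, -0.9]), array([ 0.2,  0.4, -0.4,  0.1,  0.5]))
dish bottom edge (array([-3.7, -0.4]), array([ 1. , -0.6, -0.6]))
dish top edge (array([-1. ,  0.5]), array([ 0.6, -1.7, -1.7,  0.1,  0.1]))
```

Call:
arm_command(
  motion=[
    [[1.5,-0.7,4],[0,0,0],0.6],
    [[0,0,3],[0,0,0],0.6],
    [[0,0,1.5],[0,0,0],0.6],
    [[0,0,0],[0,0,0],0.6],
    [[0,0,0],[0,0,0],0.6],
  ],
)

```text
t: 6.8
eef_pos: [0.5785, -0.1366, 0.0511]
ee_rot: [-3.141, 0.001, 3.028]
force: [-3.0, 1.4, 9.0]
width: 0.0616
```

Call:
arm_command(
  motion=[
    [[0,0,0],[0,0,0],0.82],
    [[0,0,0],[0,0,0],0.82],
    [[0,0,0],[0,0,0],0.82],
    [[0,0,-8],[0,0,0],0.82],
    [[0,0,-25],[0,0,0],1],
    [[0,0,-30],[0,0,0],1],
    [[0,0,-30],[0,0,0],1],
    [[0,0,-17],[0,0,0],1],
    [[0,0,0],[0,0,0],1],
    [[0,0,0],[0,0,0],1],
  ],
)

```text
t: 7.63
eef_pos: [0.5789, -0.1366, 0.1618]
ee_rot: [3.141, 0.003, 3.028]
force: [-0.1, -0.4, -0.9]
width: 0.0878
```

```bash
python3 - <<'E'
from h import *
snap("wrist","w4",(170,100,370,270),3.5)
go([.401,.273,.1615],3.0276)
E
```

```text
at [ 0.5781 -0.1366  0.1604] [3.1412e+00 4.0000e-04 3.0276e+00] F [ 0.5  0.2 -0.3] w 0.0877 t 7.68 | tool shift mm [222.6 386.7  -1. ] tool z turn deg -0.00
```

View pics/w4.png

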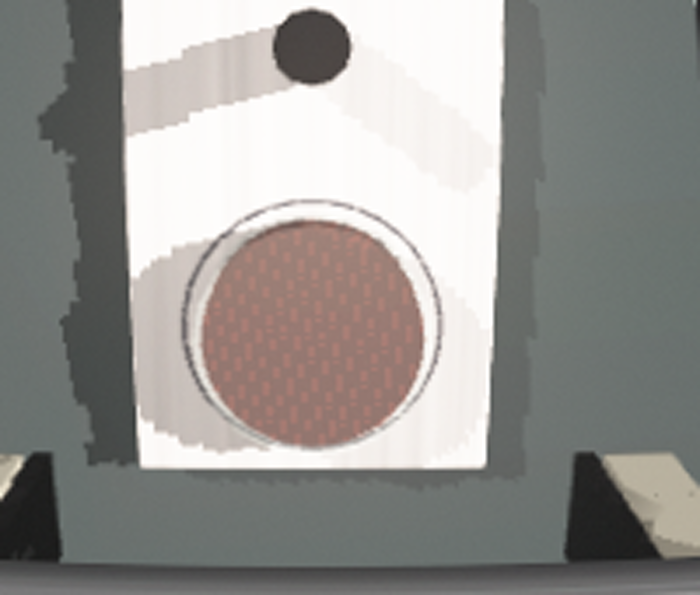

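The ring spans x 182–442 with its top at y 199. The wide dish disc spans x 203–424 and y 219–447, with the knob at (312,46).

```bash
python3 - <<'E'
from h import *
s=st("w4");w=lambda u,v,z:onz("wrist",((u+.5)/3.5-.5+170,(v+.5)/3.5-.5+100),z,s)
def circ(pts,z,r=None):
    P=np.array([w(u,v,z) for u,v in pts])[:,:2]*1000
    q=least_squares(lambda c:np.hypot(*(P-c[:2]).T)-(r or c[2]),np.append(P.mean(0),30));return q.x.round(1),q.fun.round(1)
print("ring",circ([(182,325),(442,325),(312,199),(222,238),(402,238)],.025,35))
print("dish",circ([(203,333),(424,333),(313,219),(313,447)],.045))
print("dish bottom front", w(313,213,.026))
print("knobtop",w(312,46,.065))
E
```

```text
ring (array([ 580.4, -136.7,   30. ]), array([ 0.6,  0.6,  0.4, -0.3, -0.3]))
dish (array([ 577.1, -136. ,   29.1]), array([-1. , -1. ,  1.1,  1. ]))
dish bottom front [ 0.54879452 -0.13283083  0.026     ]
knobtop [ 0.504848   -0.12801468  0.065     ]
```

Call:
arm_command(
  motion=[
    [[18.5,32.2,0],[0,0,0],1],
    [[18.5,32.2,0],[0,0,0],1],
    [[18.5,32.2,0],[0,0,0],1],
    [[18.5,32.2,0],[0,0,0],1],
    [[18.5,32.2,0],[0,0,0],1],
    [[18.5,32.2,0],[0,0,0],1],
    [[18.5,32.2,0],[0,0,0],1],
    [[18.5,32.2,0],[0,0,0],1],
    [[18.5,32.2,0],[0,0,0],1],
    [[18.5,32.2,0],[0,0,0],1],
    [[18.5,32.2,0],[0,0,0],1],
    [[18.5,32.2,0],[0,0,0],1],
    [[0,0,0],[0,0,0],1],
    [[0,0,0],[0,0,0],1],
    [[0,0,0],[0,0,0],1],
  ],
)

```text
t: 8.93
eef_pos: [0.401, 0.272, 0.1591]
ee_rot: [-3.139, -0.001, 3.029]
force: [-0.5, -1.1, 0.0]
width: 0.0876
```

```bash
python3 - <<'E'
from h import *
s,f=snap("wrist","w5")
def blobs(f,s):
    b,g,r=[f[:,:,i].astype(int) for i in range(3)]
    m=((r-g>20)&(r-b>20)&(r>80)&(abs(g-b)<25)).astype(np.uint8)
    m=cv2.morphologyEx(m,cv2.MORPH_CLOSE,np.ones((5,5)))
    n,l,stt,c=cv2.connectedComponentsWithStats(m)
    for k in range(1,n):
        if stt[k,4]>300:
            x,y,ww,h=stt[k,:4];print(stt[k].tolist(),c[k].round(1),[onz("wrist",(x+ww/2-.5,y+h/2-.5),z,s).round(4).tolist() for z in(.008,.016,.02)])
blobs(f,s); print("w4 check"); blobs(np.load("pics/w4.npy"),st("w4"));print("w2");blobs(np.load("pics/w2.npy"),st("w2"))
go([.401,.273,.0255],3.0276)
E
```

```text
[238, 165, 44, 46, 1622] [259.6 187.4] [[0.3999, 0.2724, 0.008], [0.3979, 0.2726, 0.016], [0.3969, 0.2727, 0.02]]
w4 check
[227, 163, 64, 65, 3203] [259. 195.] [[0.5869, -0.1378, 0.008], [0.5846, -0.1375, 0.016], [0.5834, -0.1374, 0.02]]
w2
[249, 6, 41, 40, 1267] [269.   25.6] [[0.3993, 0.2727, 0.008], [0.4017, 0.2721, 0.016], [0.4029, 0.2719, 0.02]]
[238, 157, 52, 53, 2161] [263.6 183.6] [[0.5756, 0.2463, 0.008], [0.5737, 0.2464, 0.016], [0.5727, 0.2465, 0.02]]
at [0.4014 0.2716 0.1593] [-3.1399e+00 -1.0000e-03  3.0276e+00] F [-0.1 -0.6 -0.2] w 0.0874 t 8.98 | tool shift mm [  0.4   1.6 133.8] tool z turn deg 0.00
```

Call:
arm_command(
  motion=[
    [[1,0.7,35],[0,0,0],1],
    [[1,0,35],[0,0,0],1],
    [[0,0,30],[0,0,0],1],
    [[0,0,18],[0,0,0],1],
    [[0,0,10],[0,0,0],0.8],
    [[0,0,6],[0,0,0],0.8],
    [[0,0,0],[0,0,0],0.8],
    [[0,0,0],[0,0,0],0.65],
    [[0,0,0],[0,0,0],0.45],
    [[0,0,0],[0,0,0],0.45],
    [[0,0,0],[0,0,0],0.45],
    [[0,0,0],[0,0,0],0.45],
    [[0,0,0],[0,0,0],0.45],
    [[0,0,0],[0,0,0],0.45],
  ],
  newtons=12,
)

```text
t: 10.15
eef_pos: [0.4001, 0.2738, 0.0269]
ee_rot: [3.141, 0.001, 3.028]
force: [-1.0, -0.7, 7.4]
width: 0.0475
```

Call:
arm_command(
  motion=[
    [[0,0,-10],[0,0,0],0.45],
    [[0,0,-30],[0,0,0],0.45],
    [[0,0,-40],[0,0,0],0.45],
    [[0,0,-30],[0,0,0],0.45],
    [[-9.4,-16.2,0],[0,0,0],0.45],
    [[-18.7,-32.3,0],[0,0,0],0.45],
    [[-18.7,-32.3,0],[0,0,0],0.45],
    [[-18.7,-32.3,0],[0,0,0],0.45],
    [[-18.7,-32.3,0],[0,0,0],0.45],
    [[-18.7,-32.3,0],[0,0,0],0.45],
    [[-18.7,-32.3,0],[0,0,0],0.45],
    [[-18.7,-32.3,0],[0,0,0],0.45],
    [[-18.7,-32.3,0],[0,0,0],0.45],
    [[-18.7,-32.3,0],[0,0,0],0.45],
    [[-18.7,-32.3,0],[0,0,0],0.45],
    [[-18.7,-32.3,0],[0,0,0],0.45],
    [[-9.3,-16.2,0],[0,0,0],0.45],
    [[0,0,0],[0,0,0],0.45],
    [[0,0,0],[0,0,0],0.45],
    [[0,0,0],[0,0,0],0.45],
  ],
)

```text
t: 11.82
eef_pos: [0.5782, -0.137, 0.1359]
ee_rot: [3.141, -0.001, 3.027]
force: [0.1, 0.5, 0.1]
width: 0.0475
```

Call:
arm_command(
  motion=[
    [[0,0,25],[0,0,0],0.45],
    [[0,0,22],[0,0,0],0.45],
    [[0,0,10],[0,0,0],0.45],
    [[0,0,0],[0,0,0],0.45],
    [[0,0,0],[0,0,0],0.45],
    [[0,0,0],[0,0,0],0.45],
  ],
)

```text
t: 12.32
eef_pos: [0.5795, -0.1368, 0.0804]
ee_rot: [-3.142, 0.002, 3.029]
force: [-0.1, 0.0, -0.7]
width: 0.0471
```

```bash
python3 - <<'E'
from h import *
go([.5793,-.1366,.0718],3.0276)
E
```

```text
at [ 0.5795 -0.1368  0.0804] [-3.1415e+00  1.6000e-03  3.0290e+00] F [-0.1  0.  -0.7] w 0.0471 t 12.32 | tool shift mm [0.2 0.2 8.6] tool z turn deg 0.08
```

Call:
arm_command(
  motion=[
    [[0,0,4],[0,0,0],0.45],
    [[0,0,3],[0,0,0],0.45],
    [[0,0,1.6],[0,0,0],0.45],
    [[0,0,0],[0,0,0],0.45],
    [[0,0,0],[0,0,0],0.45],
  ],
)

```text
t: 12.73
eef_pos: [0.5793, -0.1372, 0.0715]
ee_rot: [3.141, 0.001, 3.028]
force: [-1.9, 2.3, 4.9]
width: 0.0476
```

Call:
arm_command(
  motion=[
    [[0,0,0],[0,0,0],0.66],
    [[0,0,0],[0,0,0],0.66],
    [[0,0,0],[0,0,0],0.66],
    [[0,0,-8],[0,0,0],0.66],
    [[0,0,-25],[0,0,0],0.66],
    [[0,0,-30],[0,0,0],0.66],
    [[0,0,-25],[0,0,0],0.66],
    [[0,0,0],[0,0,0],0.66],
    [[0,0,0],[0,0,0],0.66],
  ],
)

```text
t: 13.48
eef_pos: [0.5797, -0.1372, 0.1609]
ee_rot: [3.141, 0.004, 3.028]
force: [-0.4, 0.3, -1.2]
width: 0.0582
```

```bash
python3 - <<'E'
from h import *
snap("wrist","w6",(170,100,370,270),3.5)
go([.5048,-.128,.1604],3.0276)
E
```

```text
at [ 0.5787 -0.1372  0.1593] [3.1411e+00 1.3000e-03 3.0276e+00] F [-0.1  1.1 -0.8] w 0.0579 t 13.53 | tool shift mm [74.5  0.8 -1.2] tool z turn deg -0.00
```

View pics/w6.png

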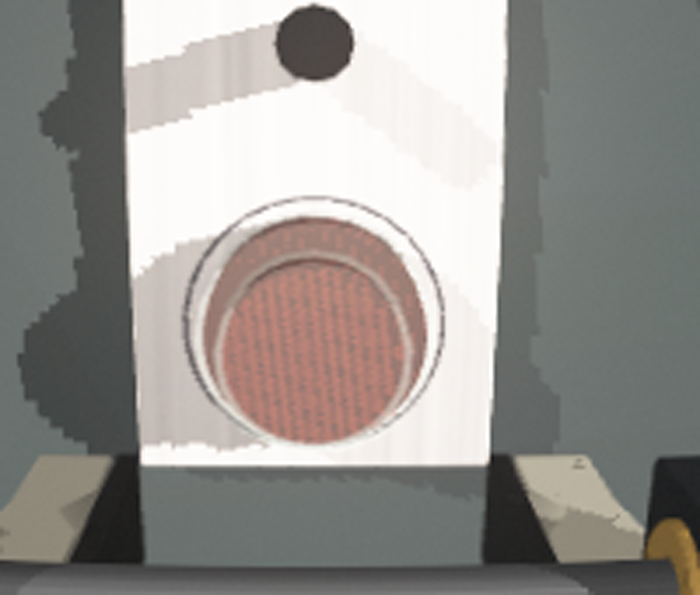

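The stack is centred: the small dish spans x 217–412, the wide dish 205–427 and the ring 183–443. Now the knob.

Call:
arm_command(
  motion=[
    [[12,0.2,0],[0,0,0],0.66],
    [[25,0.2,0],[0,0,0],0.66],
    [[25,0.2,0],[0,0,0],0.66],
    [[12.5,0.2,0],[0,0,0],0.66],
    [[0,0,30],[0,0,0],0.66],
    [[0,0,35],[0,0,0],0.66],
    [[0,0,25],[0,0,0],0.66],
    [[0,0,12],[0,0,0],0.66],
    [[0,0,7],[0,0,0],0.66],
    [[0,0,0],[0,0,0],0.66],
    [[0,0,0],[0,0,0],0.66],
  ],
)

```text
t: 14.45
eef_pos: [0.5044, -0.1281, 0.0491]
ee_rot: [-3.141, -0.001, 3.028]
force: [0.4, -0.3, 0.3]
width: 0.0578
```

Call:
arm_command(
  motion=[
    [[0,0,0],[0,0,0],0.4],
    [[0,0,0],[0,0,0],0.35],
    [[0,0,0],[0,0,0],0.3],
    [[0,0,0],[0,0,0],0.25],
    [[0,0,0],[0,0,0],0.2],
    [[0,0,0],[0,0,0],0.15],
    [[0,0,0],[0,0,0],0.1],
    [[0,0,0],[0,0,0],0.1],
    [[0,0,0],[0,0,0],0.1],
  ],
  newtons=45,
)

```text
t: 15.2
eef_pos: [0.5048, -0.128, 0.0497]
ee_rot: [3.142, 0.0, 3.028]
force: [0.2, 0.2, 0.3]
width: 0.0174
```

```bash
python3 - <<'E'
from h import *
go([.5888,-.2123,.0502],np.pi-.012)
for p in((190,290),(187,272),(130,318),(120,296)):print(p,onz("scene",p,0).round(3),onz("scene",p,.09).round(3))
E
```

```text
at [ 0.5048 -0.128   0.0497] [3.1416e+00 1.0000e-04 3.0278e+00] F [0.2 0.2 0.3] w 0.0174 t 15.2 | tool shift mm [-93.  -74.2  -0.5] tool z turn deg -5.83
(190, 290) [ 0.651 -0.378  0.   ] [ 0.69  -0.385  0.09 ]
(187, 272) [ 0.602 -0.358  0.   ] [ 0.646 -0.368  0.09 ]
(130, 318) [ 0.624 -0.536  0.   ] [ 0.666 -0.528  0.09 ]
(120, 296) [ 0.555 -0.533  0.   ] [ 0.604 -0.525  0.09 ]
```

Call:
arm_command(
  motion=[
    [[-1.5,-1.3,0],[0,0,-0.3],0.1],
    [[-3,-2.6,0],[0,0,-0.3],0.1],
    [[-4.5,-4,0],[0,0,-0.4],0.1],
    [[-5.6,-5,0],[0,0,-0.4],0.1],
    [[-5.6,-5,0],[0,0,-0.4],0.1],
    [[-5.6,-5,0],[0,0,-0.4],0.1],
    [[-5.6,-5,0],[0,0,-0.4],0.1],
    [[-5.6,-5,0],[0,0,-0.4],0.1],
    [[-5.6,-5,0],[0,0,-0.4],0.1],
    [[-5.6,-5,0],[0,0,-0.4],0.1],
    [[-5.6,-5,0],[0,0,-0.4],0.1],
    [[-5.6,-5,0],[0,0,-0.4],0.1],
    [[-5.6,-5,0],[0,0,-0.4],0.1],
    [[-5.6,-4.6,0],[0,0,-0.4],0.1],
    [[-4.5,-3.6,0],[0,0,-0.3],0.1],
    [[-3,-2.3,0],[0,0,-0.3],0.1],
    [[-1.5,-1.2,0],[0,0,-0.2],0.1],
    [[0,0,0],[0,0,0],0.1],
    [[0,0,0],[0,0,0],0.1],
  ],
)

```text
t: 16.78
eef_pos: [0.5807, -0.2032, 0.0497]
ee_rot: [-3.141, 0.001, 3.136]
force: [0.2, -1.5, 2.1]
width: 0.0173
```

```bash
python3 - <<'E'
from h import *
snap("wrist","w7",(100,80,440,325),2.3)
go([.5918,-.2153,.0502],np.pi-.012)
E
```

```text
at [ 0.5807 -0.203   0.0497] [-3.1411e+00  1.2000e-03  3.1360e+00] F [ 0.2 -1.8  2.1] w 0.0169 t 16.83 | tool shift mm [-11.2 -12.2  -0.5] tool z turn deg 0.37
```

View pics/w7.png

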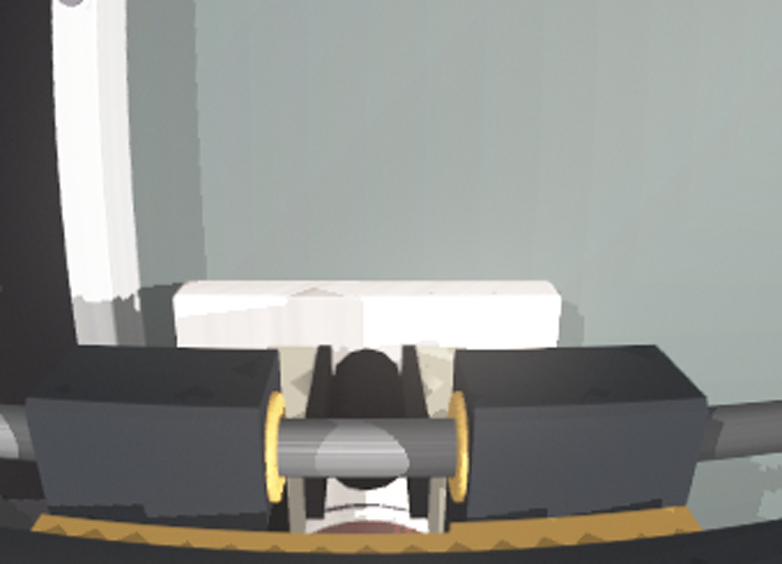

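The carrier's back edge runs level from (175,296) to (558,296), the side fence base from (126,5) to (140,295), and the knob is held. So the carrier is almost aligned with the tool and close to the side fence.

```bash
python3 - <<'E'
from h import *
s=st("w7");w=lambda u,v,z:onz("wrist",((u+.5)/2.3-.5+100,(v+.5)/2.3-.5+80),z,s)
a,b=w(126,5,.01),w(140,295,.01);c,d=w(175,296,.025),w(558,296,.025)
print(a,b,"side fence yaw",np.arctan2(*(b-a)[1::-1]));print(c,d,"carrier yaw",np.arctan2(-(d-c)[0],(d-c)[1]),np.linalg.norm(c-d))
print("gap to fence at back corner", c[1]-(b[1]+(c[0]-b[0])*np.tan(np.arctan2(*(b-a)[1::-1]))))
E
```

```text
[ 0.48418842 -0.26560729  0.01      ] [ 0.56406304 -0.26675128  0.01      ] side fence yaw -0.014321334458617125
[ 0.55930312 -0.25173273  0.025     ] [ 0.55991146 -0.15411945  0.025     ] carrier yaw -0.006232049778779533 0.0976151767133764
gap to fence at back corner 0.014950376738938509
```

Call:
arm_command(
  motion=[
    [[-1,-1.2,0],[0,0,0.2],0.1],
    [[-1,-1.5,0],[0,0,0.2],0.1],
    [[-1,-1.5,0],[0,0,0],0.1],
    [[-1,-1.5,0],[0,0,0],0.1],
    [[-1,-1.5,0],[0,0,0],0.1],
    [[-1,-1.5,0],[0,0,0],0.1],
    [[-0.5,-1.2,0],[0,0,0],0.1],
    [[0,0,0],[0,0,0],0.1],
    [[0,0,0],[0,0,0],0.1],
  ],
)

```text
t: 17.58
eef_pos: [0.5865, -0.2124, 0.0496]
ee_rot: [-3.142, 0.0, 3.129]
force: [-0.1, 0.2, 4.2]
width: 0.0174
```

Call:
arm_command(
  motion=[
    [[0,-0.7,0],[0,0,0],0.1],
    [[0,-0.7,0],[0,0,0],0.1],
    [[0,-0.7,0],[0,0,0],0.1],
    [[0,0,0],[0,0,0],0.1],
    [[0,0,0],[0,0,0],0.1],
  ],
)

```text
t: 18.0
eef_pos: [0.5865, -0.2144, 0.0496]
ee_rot: [-3.142, 0.0, 3.129]
force: [0.3, 2.3, 4.1]
width: 0.0173
```

Call:
arm_command(
  motion=[
    [[0,-0.7,0],[0,0,0],0.1],
    [[0,-0.7,0],[0,0,0],0.1],
    [[0,-0.6,0],[0,0,0],0.1],
    [[0,0,0],[0,0,0],0.1],
    [[0,0,0],[0,0,0],0.1],
  ],
)

```text
t: 18.42
eef_pos: [0.5863, -0.2165, 0.0497]
ee_rot: [-3.141, 0.0, 3.129]
force: [0.9, 1.6, 5.0]
width: 0.0171
```

Call:
arm_command(
  motion=[
    [[-0.7,-0.3,0],[0,0,0],0.1],
    [[-0.7,0,0],[0,0,0],0.1],
    [[-0.7,0,0],[0,0,0],0.1],
    [[-0.7,0,0],[0,0,0],0.1],
    [[0,0,0],[0,0,0],0.1],
    [[0,0,0],[0,0,0],0.1],
  ],
)

```text
t: 18.92
eef_pos: [0.5875, -0.2168, 0.0496]
ee_rot: [3.141, -0.003, 3.129]
force: [-4.7, 2.8, 10.3]
width: 0.017
```

Call:
arm_command(
  motion=[
    [[0,-0.8,0],[0,0,0],0.1],
    [[0,-0.8,0],[0,0,0],0.1],
    [[0,-0.8,0],[0,0,0],0.1],
    [[0,0,0],[0,0,0],0.1],
    [[0,0,0],[0,0,0],0.1],
  ],
)

```text
t: 19.33
eef_pos: [0.5875, -0.2169, 0.0496]
ee_rot: [3.139, -0.002, 3.129]
force: [-5.1, 16.5, 13.5]
width: 0.0172
```

```bash
python3 - <<'E'
from h import *
snap("side","s8",(165,150,335,245),4.6)
s=arm.get_state();print(s["force"],s["moment"],s["eef_pos"],s["ee_rot"])
snap("wrist","w8",(100,80,440,325),2.3)
E
```

```text
[-5.65593883 16.96565035 14.22704675] [5.85500059 1.89971594 0.07207091] [ 0.58753215 -0.21686094  0.04965174] [ 3.13911731e+00 -2.47577103e-03  3.12896077e+00]
```

View pics/s8.png

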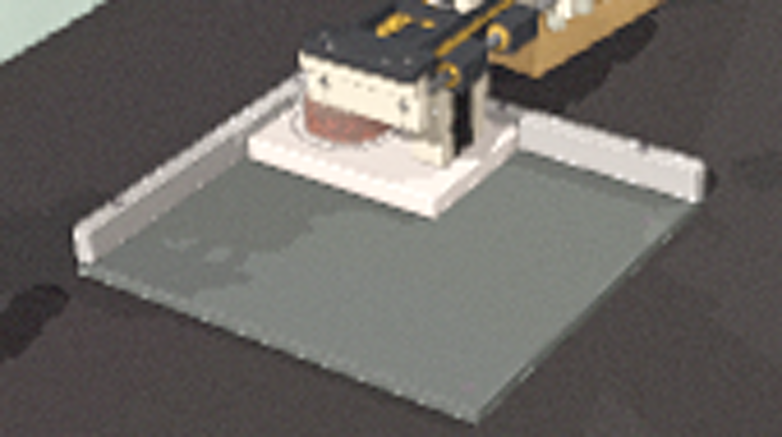

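Both contacts are visible in this crop: the carrier's far end is at the end fence and its long edge is at the side fence near (520,130). The x push is weak at 5.6 N, so I'll strengthen it.

Call:
arm_command(
  motion=[
    [[-0.8,0,0],[0,0,0],0.1],
    [[-0.8,0,0],[0,0,0],0.1],
    [[-0.8,0,0],[0,0,0],0.1],
    [[-0.4,0,0],[0,0,0],0.1],
    [[0,0,0],[0,0,0],0.1],
    [[0,0,0],[0,0,0],0.1],
    [[0,0,0],[0,0,0],0.1],
  ],
  newtons=55,
)

```text
t: 20.02
eef_pos: [0.5888, -0.2169, 0.0496]
ee_rot: [3.139, -0.005, 3.129]
force: [-10.6, 17.2, 17.2]
width: 0.017
```

```bash
python3 - <<'E'
from h import *
s=arm.get_state();print(s["force"].round(1),s["moment"].round(2),s["eef_pos"],s["ee_rot"])
E
```

```text
[-10.6  17.2  17.2] [6.1  3.56 0.09] [ 0.588809   -0.21689996  0.04963129] [ 3.13891503 -0.00514524  3.12871837]
```

```bash
python3 - <<'E'
from h import *
snap("wrist","w9",(110,80,370,250),3);snap("scene","c9");snap("side","s9")
a=cv2.imread("pics/w9.png")[:300]
f=np.load("pics/c9.npy");g=np.load("pics/s9.npy")
b=cv2.resize(f[190:290,195:295],(390,290),interpolation=cv2.INTER_CUBIC);c=cv2.resize(g[150:210,215:295],(390,290),interpolation=cv2.INTER_CUBIC)
o=np.vstack([a[:,:780],np.hstack([b,c])]);cv2.imwrite("pics/comp9.png",o);print(o.shape)
E
```

```text
(590, 780, 3)
```

View pics/comp9.png

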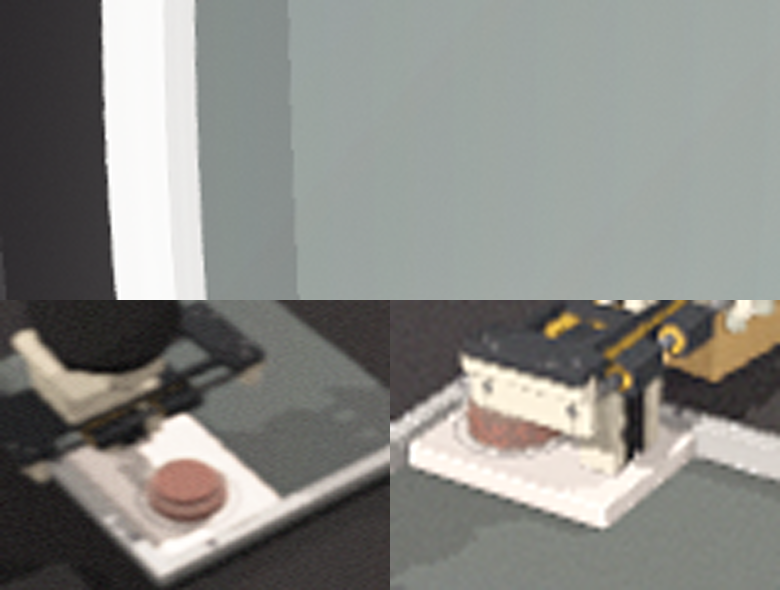

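The scene panel shows the stack inside the ring and the carrier's end along the end fence with no visible gap. A numeric check of the yaw against the fence follows, using the back edge that my crop cut off.

```bash
python3 - <<'E'
from h import *
for n in("w7","w8","w9"):
    f=np.load(f"pics/{n}.npy");s=st(n);g=f.astype(float).mean(2);P=[]
    for u in list(range(183,222))+list(range(305,335)):
        col=cv2.GaussianBlur(g[:,u:u+1],(1,5),0)[195:228,0];P.append((u,195+np.argmax(np.diff(col))+.5))
    P=np.array(P);W=np.array([onz("wrist",p,.025,s) for p in P])
    k=np.polyfit(W[:,1],W[:,0],1);r=W[:,0]-np.polyval(k,W[:,1]);ok=abs(r-np.median(r))<.002;k=np.polyfit(W[ok,1],W[ok,0],1)
    Q=[]
    for v in range(84,175):  # fence face/stage boundary: bright->dark
        row=cv2.GaussianBlur(g[v:v+1],(5,1),0)[0,140:200];Q.append((140+np.argmin(np.diff(row))+.5,v))
    V=np.array([onz("wrist",p,.01,s) for p in Q]);m=np.polyfit(V[:,0],V[:,1],1);r=V[:,1]-np.polyval(m,V[:,0]);o2=abs(r)<.002;m=np.polyfit(V[o2,0],V[o2,1],1)
    print(n,"carrier back edge yaw %.4f (n=%d)"%(-np.arctan(k[0]),ok.sum()),"fence yaw %.4f (n=%d)"%(np.arctan(m[0]),o2.sum()),"rows",P[[0,-1],1],"fence y at x=.52: %.4f"%np.polyval(m,.52),"back edge x at knob %.4f"%np.polyval(k,-.217))
E
```

```text
w7 carrier back edge yaw -0.0063 (n=69) fence yaw -0.0135 (n=91) rows [201.5 201.5] fence y at x=.52: -0.2662 back edge x at knob 0.5552
w8 carrier back edge yaw -0.0034 (n=61) fence yaw -0.0099 (n=91) rows [208.5 201.5] fence y at x=.52: -0.2661 back edge x at knob 0.5625
w9 carrier back edge yaw 0.0055 (n=66) fence yaw -0.0096 (n=91) rows [208.5 201.5] fence y at x=.52: -0.2661 back edge x at knob 0.5639
```

Those rows mix the block's top and bottom back edges. I'll measure the two edges separately at sub-pixel precision, without a new picture.

```bash
python3 - <<'E'
from h import *
f=np.load("pics/w9.npy").astype(float).mean(2)
for u in (175,185,200,215,310,320,330,338):print(u,f[196:214,u].astype(int).tolist())
for n in("w7","w8","w9"):
    g=np.load(f"pics/{n}.npy").astype(float).mean(2);s=st(n);P=[]
    for u in list(range(184,222))+list(range(303,333)):
        c=cv2.GaussianBlur(g[196:206,u:u+1],(1,3),0)[:,0];d=np.clip(np.diff(c),0,None)
        if d.max()>8:j=d.argmax();a=slice(max(j-1,0),j+2);P.append((u,196.5+(np.arange(9)[a]*d[a]).sum()/d[a].sum()))
    W=np.array([onz("wrist",p,.01,s) for p in P]);k=np.polyfit(W[:,1],W[:,0],1);r=W[:,0]-np.polyval(k,W[:,1]);o=abs(r)<.0008;k,cv=np.polyfit(W[o,1],W[o,0],1,cov=True)
    print(n,"bottom edge yaw %.4f +- %.4f n=%d"%(-np.arctan(k[0]),cv[0,0]**.5,o.sum()))
E
```

```text
175 [234, 234, 235, 235, 235, 235, 235, 235, 235, 235, 235, 233, 228, 220, 223, 215, 215, 207]
185 [141, 139, 141, 140, 141, 142, 164, 188, 189, 190, 196, 198, 218, 251, 255, 255, 255, 255]
200 [142, 141, 143, 143, 142, 143, 166, 188, 194, 224, 228, 230, 236, 254, 255, 255, 255, 255]
215 [161, 160, 161, 160, 160, 162, 194, 221, 225, 228, 228, 231, 238, 255, 255, 255, 255, 255]
310 [169, 170, 170, 171, 170, 173, 221, 231, 233, 234, 235, 235, 247, 255, 255, 255, 255, 255]
320 [171, 170, 171, 171, 171, 175, 217, 230, 232, 232, 233, 236, 250, 255, 255, 255, 255, 255]
330 [170, 170, 170, 169, 170, 177, 229, 231, 231, 232, 231, 223, 251, 255, 255, 255, 255, 255]
338 [169, 169, 169, 170, 170, 171, 197, 233, 233, 232, 233, 236, 252, 255, 255, 255, 255, 255]
w7 bottom edge yaw -0.0067 +- 0.0001 n=68
w8 bottom edge yaw -0.0085 +- 0.0006 n=68
w9 bottom edge yaw -0.0088 +- 0.0005 n=68
```

Carrier yaw is −0.0088 against −0.0096 for the fence, so they are flush. The wrist has yielded about 0.3° in pitch under the push. I'll level it and firm up the x push a little.

Call:
arm_command(
  motion=[
    [[0,0,0],[0.08,-0.15,0],0.1],
    [[-0.5,0,0],[0.07,-0.15,0],0.1],
    [[-0.5,0,0],[0,-0.08,0],0.1],
    [[0,0,0],[0,0,0],0.1],
    [[0,0,0],[0,0,0],0.1],
    [[0,0,0],[0,0,0],0.1],
    [[0,0,0],[0,0,0],0.1],
  ],
)

```text
t: 20.75
eef_pos: [0.5895, -0.2169, 0.0496]
ee_rot: [3.141, 0.001, 3.129]
force: [-11.0, 18.3, 18.6]
width: 0.017
```

```bash
python3 - <<'E'
from h import *
s=arm.get_state();print(s["t"],s["force"].round(1),s["moment"].round(2),s["eef_pos"],s["ee_rot"],s["width"])
E
```

```text
20.75 [-11.   18.3  18.6] [6.4  4.05 0.07] [ 0.58945764 -0.21687728  0.04961335] [3.14148073e+00 8.27962934e-04 3.12857560e+00] 0.01702421761287247
```

The x resistance of about 11 N could be friction alone, since 0.25 × (24 N down + 18 N side) gives about that and the TCP still advances. So the end fence may not be reached yet. I'll ease the downward load and push on.

Call:
arm_command(
  motion=[
    [[0,0,-0.6],[0,0,0],0.1],
    [[-0.7,0,0],[0,0,0],0.1],
    [[-0.7,0,0],[0,0,0],0.1],
    [[-0.6,0,0],[0,0,0],0.1],
    [[0,0,0],[0,0,0],0.1],
    [[0,0,0],[0,0,0],0.1],
  ],
)

```text
t: 21.25
eef_pos: [0.5915, -0.2169, 0.0497]
ee_rot: [3.141, 0.001, 3.128]
force: [-9.7, 17.1, 13.9]
width: 0.0171
```

Call:
arm_command(
  motion=[
    [[-0.7,0,0],[0,0,0],0.1],
    [[-0.7,0,0],[0,0,0],0.1],
    [[-0.6,0,0],[0,0,0],0.1],
    [[0,0,0],[0,0,0],0.1],
    [[0,0,0],[0,0,0],0.1],
  ],
)

```text
t: 21.67
eef_pos: [0.5917, -0.2169, 0.0496]
ee_rot: [3.141, -0.003, 3.128]
force: [-15.4, 17.7, 19.3]
width: 0.0175
```

That is the real end-fence contact: the TCP stopped at x = 0.5917 against 0.5918 predicted. Now press firmly and keep the wrist level.

Call:
arm_command(
  motion=[
    [[-0.8,0,-0.3],[0,-0.15,0],0.1],
    [[-0.8,0,-0.3],[0,-0.15,0],0.1],
    [[-0.8,0,0],[0,-0.15,0],0.1],
    [[-0.6,0,0],[0,-0.1,0],0.1],
    [[0,0,0],[0,0,0],0.1],
    [[0,0,0],[0,0,0],0.1],
    [[0,0,0],[0,0,0],0.1],
    [[0,0,0],[0,0,0],0.1],
  ],
)

```text
t: 22.33
eef_pos: [0.5917, -0.2169, 0.0496]
ee_rot: [3.141, 0.002, 3.127]
force: [-22.4, 19.1, 23.6]
width: 0.0173
```

```bash
python3 - <<'E'
from h import *
snap("wrist","w10");snap("scene","c10",(195,190,295,290),5.8)
s=arm.get_state();print(s["t"],s["force"].round(1),s["moment"].round(2),s["eef_pos"],s["ee_rot"],s["width"])
g=np.load("pics/w10.npy").astype(float).mean(2);s=st("w10");P=[]
for u in list(range(184,222))+list(range(303,333)):
    c=cv2.GaussianBlur(g[196:206,u:u+1],(1,3),0)[:,0];d=np.clip(np.diff(c),0,None)
    if d.max()>8:j=d.argmax();a=slice(max(j-1,0),j+2);P.append((u,196.5+(np.arange(9)[a]*d[a]).sum()/d[a].sum()))
W=np.array([onz("wrist",p,.01,s) for p in P]);k=np.polyfit(W[:,1],W[:,0],1);print("yaw",-k[0],"back edge x at knob",np.polyval(k,-.217))
E
```

```text
22.4333 [-22.6  17.9  24.2] [6.58 7.99 0.12] [ 0.59165051 -0.21689376  0.04959414] [3.14058530e+00 1.53254774e-03 3.12745964e+00] 0.017255292374575435
yaw -0.011118110808962814 back edge x at knob 0.5709426415101322
```

View pics/c10.png

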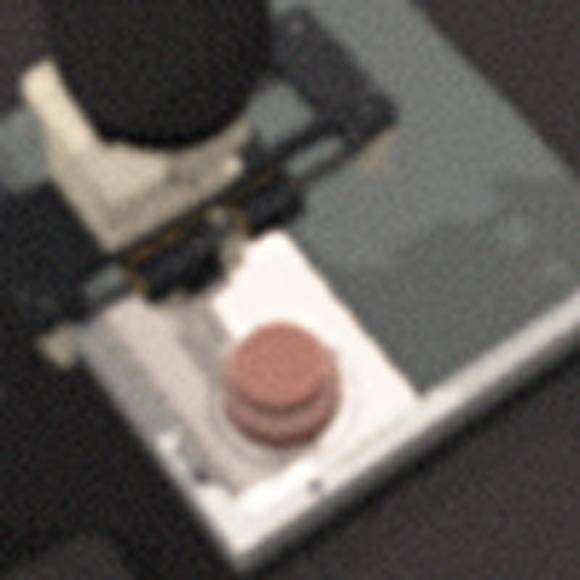

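The end push is now 22.6 N with no TCP travel, and the stack sits centred at about (280,385) in the crop. Handing in.

```bash
python3 -c "
from station import arm
arm.job_done();s=arm.get_state();print(s['t'],s['force'].round(1),s['eef_pos'].round(4))"
```

```text
the job is handed in; nothing more can be done
the job is handed in; nothing more can be done
```

I laid the wide dish on the ring and the small dish on top of it, letting go of each. I then slid the carrier by its knob into the corner and handed the job in while still holding it pressed there, at about t = 22.4 s.

**Last checks:**
- **Pressing force:** about 22.6 N towards the end fence and 18 N towards the side fence. Part of this is friction, and I was also pressing down with about 24 N. The arm made no further progress on the final push.
- **Knob position:** x stopped at 0.5917 m, against 0.5918 m predicted from the stage fit; y came out 1.6 mm past its prediction.
- **Alignment:** the carrier's yaw read −0.011 rad. The fence read −0.010 to −0.014 rad, so they are flush within measuring error.
- **Stack:** still centred in the last scene picture. I measured the wide dish about 1.5–2 mm off the ring centre towards the knob just after placing it and left it so.
- **Bystanders:** I steered clear of the flask, jar and rack, but did not measure them again afterwards.

**What disagreed:**
- An earlier resistance of about 11 N along the end direction looked like the end fence but was mostly friction. I pushed about 2 mm further to reach real contact.
- My first edge-yaw measurement mixed two edges of the block, so I redid it.

I viewed 13 pictures, three over the budget of 10 and one more than the one or two it allows past that.

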